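# Build up the ring stack on a decorating turntable's spindle

## Task

Put the turntable's bearing stack together on its stepped spindle, widest bore first: the brass thrust ring, then the white bush, then the blue retaining collar pushed down past the spring catches. Press each part fully home and hold it down with a firm, steady push of about 12 newtons for half a second before you let go and fetch the next; never load the turntable with more than 30 newtons, drop no part, and leave the old black spacer and the tools where they lie.

Things in the scene. Friction and masses are not known exactly. Their poses are not given: they have to be found in the camera images.
- turntable: Foot of a potter's decorating turntable, green cast iron, 150 mm diameter, fixed. Origin at the centre of its underside on the table, z up. A pillar clamped in its middle carries a round thrust flange, 74 mm diameter, and above it a bright steel spindle, on the same axis. The pillar's height differs each time and is not measured: the flange's top face lies anywhere from 40 to 60 mm above the table.
- clamp_screw (a point): Outer end of the clamp screw's black knob (18 mm diameter) on the foot, at 56 mm in the foot's +y and 26 mm up; it is tight and has no part in the job. Spindle diameters above the flange's top face: 36 mm up to 12 mm, 28 mm up to 30 mm, 20 mm up to 52 mm, then a nose that tapers to 15 mm at 56.5 mm, the top. Each step's rim has a 1.5 mm chamfer. The bores have 1.2 mm play on their steps.
- thrust_ring: Brass thrust ring, lying flat: outside diameter 66 mm, bore 37.2 mm, 14 mm high, about 0.27 kg. Origin at the centre of its underside, z up. Home: flat on the flange, round the 36 mm step. All seats are rigid: once a part has landed, the push on it grows by some 4 to 20 N for each further millimetre the arm is sent down, so steer it by the measured force.
- bush: White plastic bush, lying flat: outside diameter 54 mm, bore 29.2 mm, 18 mm high, about 0.05 kg. Origin at the centre of its underside, z up. Home: flat on top of the thrust ring, its underside 14 mm above the ring's, round the 28 mm step.
- collar: Blue collar, lying right way up: outside diameter 42 mm, 16 mm high, 0.04 kg; origin at the centre of its underside. Bore 21.2 mm in the lowest 6 mm (lip), 30 mm above (recess). Home: flat on the bush, 18 mm above its origin. On the way its lip meets two domed spring catches, 2 mm out of the 20 mm step at the foot's +x and -x, 37 to 48 mm above the flange; 5 to 12 N pushes it past, then they hold it.
- old_spacer: Old black spacer ring, not to be used: outside diameter 48 mm, bore 39 mm, 10 mm high. Origin at the centre of its underside.
- loop_tool: Potter's loop tool lying flat, 174 mm long along its x, 14 mm high. Origin under its middle.
- modelling_knife: Wooden modelling knife lying flat, 165 mm long along its x, 9 mm high. Origin under its middle.
- wrench: Open-ended steel spanner lying flat, 160 mm long along its x, 8 mm high. Origin under its middle.
- rib: Wooden throwing rib lying flat, 45 by 100 (along its y) by 6 mm. Origin at the centre of its underside.
- grease_tin: Small round tin with a red lid, 62 mm diameter, 32 mm high. Origin at the centre of its underside.

How it is judged:
On the way, in this order (a step that is already met when the one before it is completed fails the run):
1. the brass thrust ring flat on the pillar's flange, pressed down on it with over 8 N for 0.5 s (z of thrust_ring in the frame of turntable between 0.0385 and 0.0615 m and horizontal distance between thrust_ring and turntable below 0.002 m and angle between thrust_ring's own z axis and vertical below 0.06 rad and contact force between thrust_ring and turntable above 8 N), for 0.5 s.
2. with the ring still home, the white bush flat on it, pressed down with over 8 N for 0.5 s (z of thrust_ring in the frame of turntable between 0.0385 and 0.0615 m and horizontal distance between each of thrust_ring, bush and turntable below 0.002 m and angle between each of thrust_ring, bush's own z axis and vertical below 0.06 rad and z of bush in the frame of thrust_ring between 0.0125 and 0.0155 m and contact force between bush and thrust_ring above 8 N), for 0.5 s.
3. with both still home, the blue collar past the catches and flat on the bush, pressed down with over 8 N for 0.5 s (z of thrust_ring in the frame of turntable between 0.0385 and 0.0615 m and horizontal distance between each of thrust_ring, bush, collar and turntable below 0.002 m and angle between each of thrust_ring, bush, collar's own z axis and vertical below 0.06 rad and z of bush in the frame of thrust_ring between 0.0125 and 0.0155 m and z of collar in the frame of bush between 0.0165 and 0.0195 m and contact force between collar and bush above 8 N), for 0.5 s.
At the end, for the whole second after the job is handed in: All at rest on the spindle: thrust ring flat on the flange (underside 38.5 to 61.5 mm above the foot's), bush on it (underside 14 mm above the ring's) and collar on that (18 mm above the bush's), each to 1.5 mm, within 2 mm of the spindle axis and level to 0.06 rad (z of thrust_ring in the frame of turntable between 0.0385 and 0.0615 m and horizontal distance between each of thrust_ring, bush, collar and turntable below 0.002 m and angle between each of thrust_ring, bush, collar's own z axis and vertical below 0.06 rad and z of bush in the frame of thrust_ring between 0.0125 and 0.0155 m and z of collar in the frame of bush between 0.0165 and 0.0195 m and linear speed of each of thrust_ring, bush, collar below 0.01 m/s); the robot touches nothing.
It fails at once if more than 30 N of contact force on the turntable (contact force between turntable and anything else above 30 N).
It fails at once if the thrust ring, the bush or the collar dropped or thrown (faster than 0.3 m/s out of the fingers) ((linear speed of thrust_ring above 0.3 m/s and contact force between thrust_ring and the fingers below 0.01 N) or (linear speed of bush above 0.3 m/s and contact force between bush and the fingers below 0.01 N) or (linear speed of collar above 0.3 m/s and contact force between collar and the fingers below 0.01 N)).
It fails at once if the old spacer moved by more than 25 mm (distance of old_spacer from where it was at the start of the episode above 0.025 m).
It fails at once if a tool, the rib or the grease tin moved by more than 25 mm (distance of any of loop_tool, modelling_knife, wrench, rib, grease_tin from where it was at the start of the episode above 0.025 m).
It also fails if it takes over 72 s, if anything falls off the work surface, if the arm or the gripper's body presses on something with over 40 N, if the wrist force passes 120 N, or if a joint passes its speed limit or range.

## Robot

A 6-joint arm with a two-finger parallel gripper is mounted at the origin on the work surface. World frame = base frame: x ahead of the robot, y to its left, z up, the work surface at z = 0. Lengths are in m, angles in rad, forces in N, time in s.
With the tool pointing down it reaches from about 0.25 to 0.775 m from the base axis. Payload 4 kg.
Tool frame: the origin (TCP) lies at the centre of the arm's flange, where the gripper is bolted on; the fingertips stand 199 mm ahead of it and the grasp point (between the pads) lies 180 mm ahead of it; z points along the fingers, y is the line along which they close (so a half turn about z gives the same grasp; the last joint's range is limited). The gripper opens to 94 mm and grips with 3 to 60 N. Pads are 16 mm wide; open, the fingers measure 119 mm over their backs; the gripper's body (75 mm by 177 mm) begins 78 mm behind the grasp point.
Start: joints at [1.147, 0.087, 1.371, -0, 1.684, -0.103], TCP at [0.173, 0.522, 0.405] pointing down, gripper open.
Joint ranges: [-3.1, 3.1], [-0.76, 2.03], [0.27, 2.55], [-1.08, 4.22], [0.17, 2.65], [-2.57, 2.57]. Speed limits (rad/s): [2.79, 2.79, 3.14, 3.14, 3.14, 3.14].

## Interface

Orientations are given as a unit quaternion [w, x, y, z].
In Python, from plant import bot gives the robot as it stands. The module is installed in compiled form; this text tells all that it offers.
- The arm moves only by the tool apply_moves, never from a script. Its argument "commands" is one flat list of numbers, 7 for each row, row after row: the turn, a rotation vector about the tool's x, y, z in rad, then the shift along the tool's x, y, z in cm, then the opening, from -1 (shut) to 1 (fully open). In form: [wx, wy, wz, dx, dy, dz, claw, wx, wy, wz, dx, dy, dz, claw, ...]. A call has exactly 8 rows; each row shifts and turns the commanded pose from where the row before left it, along the tool's axes as they then stand; what a row does not reach is not made up. A row lasts 1/12 s, in which the tool goes at most 41.7 mm and 7.16 degrees, less where a joint would pass 70% of its speed; a pose out of reach is approached as far as the arm can. A call is refused whole if a number of a shift passes 4.17 or a number of a turn 0.125, either way. A call with a gripper value outside its range is refused whole. The fingers move at their own pace and stop on an object; "grip_force" is the grip in N (left out, the last holds). Time passes only in rows, so rows that do not move let the fingers close, or fill a call up. It gives the time, the measured TCP pose, the force, the opening and the grip force at its end, in the units of the state.
- bot.get_obs(): the state, without advancing time (a new reading comes with each control period).
- bot.grab_frame(name): name is "side" or "top" or "wrist"; returns the picture (400x640x3 uint8, red, green, blue); there is no depth.
- bot.camera_info(name): a dict with "fx", "fy", "cx", "cy" (pixels), "k1" (the pictures are not rectified: a ray, as slopes to the right and down, at radius r is drawn at 1 + k1 r^2 times it, then the intrinsics apply), "world_from_camera" (4x4, takes a point from camera to world coordinates). Camera axes: x right, y up, looking along -z (the intrinsics and any distortion apply to the point x, -y, -z); pixel columns grow to the right and rows downward; lengths in m; the calibration is good to about 2 mm. A picture is of the moment at which its call begins: read the wrist's pose just before it. camera_info takes no time and is no camera call; for the wrist camera it gives the pose at the moment of the call.
- bot.job_done(): hands the job in; it is judged then, once.
Trained networks look in the newest picture that a camera, given by its name, has taken for a name from the list of things; names that differ only in an ending like _2 or _b are one class to them, and where a whole thing is asked for, a point or a joint stands for the part that bears it (a point fixed in the world has none). Each returns a list of dicts, best first, with "p" (0 to 1); they miss things now and then, are a little off and sometimes report something else, mostly with a low value. They report only what shows in the picture. A call takes as long as a camera call.
- bot.outline_of(name, camera): "region" (400x640 bool, what is visible of it).
- bot.spot_point(name, camera): "centre" ([x, y, z] in m, in world coordinates, good to about 4 mm: a listed point, or the origin of a listed thing).
The state is a dict: "time_s": time; "joint_pos": joint angles; "qd": joint speeds; "joint_torque": joint torques, N m; "position": TCP position; "eef_rot": TCP orientation; "wrist_force": force on the tool from outside, world axes, zero at the start; "ft_torque": the same for the moment, N m; "width": opening from 0.0 (shut) to 1.0 (fully open); "finger_force": force on a finger pad.
Only numpy, scipy, OpenCV 4.12 (cv2) and the standard library are available. Lean on these libraries where they do the work, as an engineer would, in place of code of your own. Each camera call takes 0.05 s, during which the arm holds its last target. There are 200 camera calls.

## Working session

There is one attempt and no reset: what is moved stays moved. The work goes in short steps, Python scripts to look and compute and a tool call to move; the robot and the scene stay as the last step left them, time stands still between calls to the robot, and variables do not carry over. Pictures are saved under pics/ and viewed, at most 10 in all, crops included, and the job is handed in when it is done.

Besides the shell and the picture viewer there is one more tool, called as name(argument=value, ...), one argument or row to a line, values as JSON. apply_moves: Moves the arm, as the interface text tells. Its arguments: {"type":"object","properties":{"commands":{"type":"array"},"grip_force":{"type":"number"}},"required":["commands"]}

```bash
mkdir -p pics; cat > h.py <<'E'
import numpy as np, cv2
from plant import bot
from scipy.spatial.transform import Rotation as R
def obs():
    o=bot.get_obs(); return o
def save(cam,name):
    im=bot.grab_frame(cam); cv2.imwrite('pics/'+name+'.png',im[:,:,::-1]); return im
def ray(cam,u,v):
    c=bot.camera_info(cam); K=np.array([[c['fx'],0,c['cx']],[0,c['fy'],c['cy']],[0,0,1.]])
    d=cv2.undistortPoints(np.array([[[u,v]]],float),K,np.array([c['k1'],0,0,0,0.])).ravel()
    T=np.array(c['world_from_camera']); return T[:3,3],T[:3,:3]@np.array([d[0],-d[1],-1])
def at_z(cam,u,v,z):
    p,d=ray(cam,u,v); return p+d*(z-p[2])/d[2]
def proj(cam,P):
    c=bot.camera_info(cam); T=np.linalg.inv(np.array(c['world_from_camera'])); q=T[:3,:3]@np.array(P)+T[:3,3]
    x,y=q[0]/-q[2],-q[1]/-q[2]; s=1+c['k1']*(x*x+y*y); return c['fx']*x*s+c['cx'],c['fy']*y*s+c['cy']
def st():
    o=obs(); r=R.from_quat(np.roll(o['eef_rot'],-1)); 
    print('t',round(o['time_s'],2),'pos',np.round(o['position'],4),'x',np.round(r.as_matrix()[:,0],3),'y',np.round(r.as_matrix()[:,1],3),'F',np.round(o['wrist_force'],2),'w',round(o['width'],3),'j',np.round(o['joint_pos'],2))
    return np.array(o['position']),r.as_matrix()
E
python3 - <<'E'
from h import *
st()
a=save('top','top0'); b=save('side','side0')
cv2.imwrite('pics/both0.png',cv2.resize(np.vstack([a,b]),(480,600))[:,:,::-1]) 
for n in ['turntable','thrust_ring','bush','collar','old_spacer','clamp_screw','loop_tool','modelling_knife','wrench','rib','grease_tin']:
  for c in ['top','side']:
    if n in('loop_tool','modelling_knife','wrench','rib','grease_tin') and c=='side':continue
    print(n,c,[(round(d['p'],2),np.round(d['centre'],3).tolist()) for d in bot.spot_point(n,c)][:2])
for c in ['top','side','wrist']:
  i=bot.camera_info(c); print(c,i['fx'],i['k1'],np.round(i['world_from_camera'],3).tolist())
E
```

```text
t 0.0 pos [0.1734 0.5218 0.4035] x [-0.949  0.315  0.   ] y [ 0.315  0.949 -0.002] F [-0.23 -0.12  0.52] w 1.0 j [ 1.15  0.09  1.37  0.    1.68 -0.1 ]
turntable top [(0.82, [0.527, 0.006, 0.0]), (0.45, [0.426, -0.331, 0.001])]
turntable side [(0.64, [0.524, 0.009, -0.003])]
thrust_ring top [(0.89, [0.467, 0.27, 0.0])]
thrust_ring side [(0.68, [0.461, 0.268, 0.001])]
bush top [(0.86, [0.641, -0.3, 0.0])]
bush side [(0.53, [0.639, -0.294, -0.0])]
collar top [(0.56, [0.426, -0.331, 0.0])]
collar side [(0.63, [0.428, -0.333, 0.0])]
old_spacer top [(0.63, [0.63, 0.297, 0.002])]
old_spacer side [(0.77, [0.634, 0.3, 0.002]), (0.53, [0.486, -0.029, 0.028])]
clamp_screw top [(0.68, [0.488, -0.034, 0.028])]
clamp_screw side [(0.95, [0.484, -0.03, 0.025]), (0.47, [0.426, -0.33, -0.004])]
loop_tool top [(0.76, [0.346, 0.153, -0.0])]
modelling_knife top [(0.85, [0.361, 0.022, 0.005]), (0.71, [0.424, -0.33, -0.004])]
wrench top [(0.72, [0.346, -0.155, -0.002])]
rib top [(0.87, [0.73, 0.13, -0.001])]
grease_tin top [(0.9, [0.724, -0.146, 0.001])]
top 379.6321091925801 0.007723169666044274 [[0.012, 0.997, -0.07, 0.496], [-1.0, 0.01, -0.021, 0.0], [-0.02, 0.071, 0.997, 0.825], [0.0, 0.0, 0.0, 1.0]]
side 404.76934877823015 -0.09184471618119817 [[-0.996, 0.032, -0.085, 0.461], [-0.089, -0.547, 0.832, 0.678], [-0.02, 0.837, 0.548, 0.509], [0.0, 0.0, 0.0, 1.0]]
wrist 293.1764302145079 -0.02101627360932252 [[0.316, -0.923, -0.219, 0.111], [0.949, 0.308, 0.072, 0.542], [0.0, -0.23, 0.973, 0.385], [0.0, 0.0, 0.0, 1.0]]
```

View pics/top0.png

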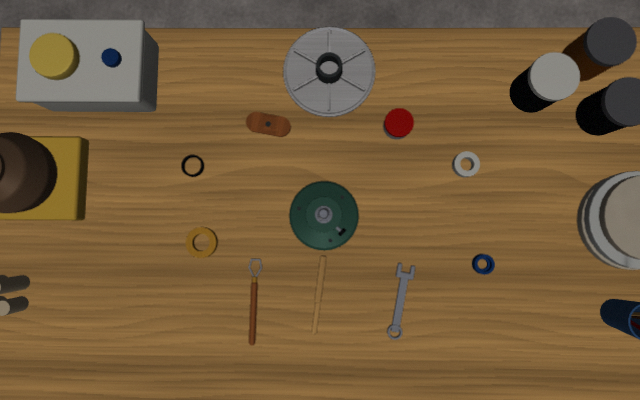

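View pics/side0.png

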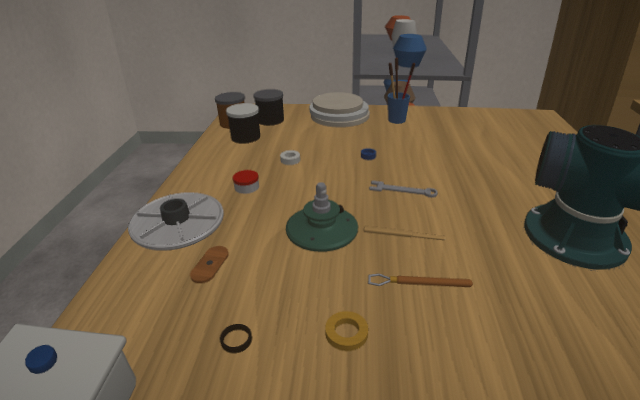

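The top view agrees with the networks: turntable at (323,215), ring (201,242), bush (467,164), collar (484,264). Next I'll align the tool with the world axes and go above the ring.

apply_moves(
  commands=[0,0,-0.107,0,0,1.4,1,0,0,-0.107,0,0,1.4,1,0,0,-0.107,0,0,1.4,1,0,0,0,-2.9,-2.5,0,1,0,0,0,-2.9,-2.5,0,1,0,0,0,-2.9,-2.5,0,1,0,0,0,-2.9,-2.5,0,1,0,0,0,-2.9,-2.5,0,1],
  grip_force=40,
)

```text
time_s: 1.62
position: [0.3193, 0.3957, 0.3628]
eef_rot: [0.0, -0.0, 1.0, 0.0]
wrist_force: [0.0, 0.9, 0.1]
width: 0.997
finger_force: 0.0
```

apply_moves(
  commands=[0,0,0,-2.9,-2.5,0,1,0,0,0,-2.9,-2.5,0,1,0,0,0,-2.9,-2.5,0,1,0,0,0,-2.9,-2.5,0,1,0,0,0,-2.9,-2.5,0,1,0,0,0,0,0,0,1,0,0,0,0,0,0,1,0,0,0,0,0,0,1],
)

```text
time_s: 2.28
position: [0.4633, 0.2721, 0.3626]
eef_rot: [-0.0, 0.0, 1.0, 0.0]
wrist_force: [-0.8, 0.2, -0.5]
width: 0.999
finger_force: 0.0
```

```bash
cat >> h.py <<'E'
def circ(name,cam,ztop,name2=None):
    """world xy of object's centre from outer outline, taken at the top face height"""
    for d in bot.outline_of(name,cam)[:1]:
        m=d['region'].astype(np.uint8); cs,_=cv2.findContours(m,cv2.RETR_EXTERNAL,cv2.CHAIN_APPROX_NONE)
        c=max(cs,key=cv2.contourArea).reshape(-1,2)
        P=np.array([at_z(cam,u,v,ztop)[:2] for u,v in c]); (x,y),r=cv2.minEnclosingCircle((P*1000).astype(np.float32))
        A=np.c_[2*P,np.ones(len(P))]; s=np.linalg.lstsq(A,(P**2).sum(1),rcond=None)[0]
        print(name,cam,'p',round(d['p'],2),'minenc',round(x,1),round(y,1),round(r,1),'fit',np.round(s[:2]*1000,1),round(np.sqrt(s[2]+s[0]**2+s[1]**2)*1000,1)); return s[:2]
def holes(name,cam,z):
    """inner contour (bore rim) fit at height z"""
    for d in bot.outline_of(name,cam)[:1]:
        m=d['region'].astype(np.uint8); cs,h=cv2.findContours(m,cv2.RETR_CCOMP,cv2.CHAIN_APPROX_NONE)
        for c,hh in zip(cs,h[0]):
            if len(c)<20: continue
            P=np.array([at_z(cam,u,v,z)[:2] for u,v in c.reshape(-1,2)])
            A=np.c_[2*P,np.ones(len(P))]; s=np.linalg.lstsq(A,(P**2).sum(1),rcond=None)[0]
            print(name,'hole' if hh[3]>=0 else 'outer','fit',np.round(s[:2]*1000,1),round(np.sqrt(s[2]+s[0]**2+s[1]**2)*1000,1))
E
python3 - <<'E'
from h import *
st(); save('wrist','w1')
print(bot.spot_point('thrust_ring','wrist')[:2])
holes('thrust_ring','wrist',.014); circ('thrust_ring','wrist',.014)
E
```

```text
t 2.28 pos [0.4633 0.2721 0.3626] x [-1.     0.     0.001] y [0.    1.    0.001] F [-0.79  0.2  -0.51] w 0.999 j [ 0.43  0.07  1.47  0.    1.6  -1.15]
[{'centre': [0.4662, 0.2685, 0.0012], 'p': 0.91}]
thrust_ring outer fit [465.5 271.5] 32.6
thrust_ring hole fit [463.7 270.9] 17.8
thrust_ring wrist p 0.73 minenc 465.5 271.4 33.6 fit [465.6 271.5] 32.6
```

View pics/w1.png

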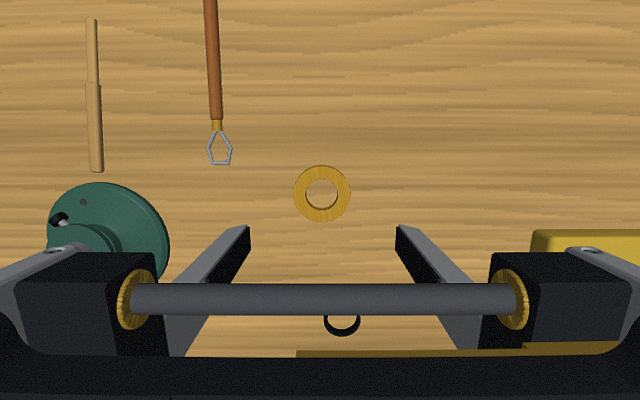

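Ring at pixel (322,193), well placed between the fingers (tips at about (240,230) and (405,230)); spindle partly seen at left. I'll go down and grip it.

apply_moves(
  commands=[0,0,0,-0.17,-0.08,2.6,1,0,0,0,0,0,3.0,1,0,0,0,0,0,3.0,1,0,0,0,0,0,2.8,1,0,0,0,0,0,2.2,1,0,0,0,0,0,1.4,1,0,0,0,0,0,1.0,1,0,0,0,0,0,0,1],
)

```text
time_s: 3.15
position: [0.4642, 0.2718, 0.2011]
eef_rot: [-0.001, -0.001, 1.0, -0.0]
wrist_force: [-0.1, -0.8, 0.7]
width: 1.001
finger_force: 0.0
```

apply_moves(
  commands=[0,0,0,0,0,0,0.3,0,0,0,0,0,0,0.0,0,0,0,0,0,0,-0.3,0,0,0,0,0,0,-1,0,0,0,0,0,0,-1,0,0,0,0,0,0,-1,0,0,0,0,0,0,-1,0,0,0,0,0,0,-1],
)

```text
time_s: 3.82
position: [0.4655, 0.2712, 0.2037]
eef_rot: [0.001, -0.0, 1.0, 0.0]
wrist_force: [-0.3, -0.2, 4.9]
width: 0.695
finger_force: 40.0
```

apply_moves(
  commands=[0,0,0,0,0,-1.0,-1,0,0,0,0,0,-2.5,-1,0,0,0,0,0,-3.5,-1,0,0,0,0,0,-3.5,-1,0,0,0,0,0,-3.5,-1,0,0,0,-0.5,-1.2,-2.5,-1,0,0,0,-1.3,-2.8,-1,-1,0,0,0,-1.5,-3.2,0,-1],
)

```text
time_s: 4.48
position: [0.4981, 0.1998, 0.3817]
eef_rot: [0.003, -0.002, 1.0, 0.001]
wrist_force: [1.1, -0.5, -2.1]
width: 0.693
finger_force: 40.0
```

apply_moves(
  commands=[0,0,0,-1.5,-3.2,0,-1,0,0,0,-1.5,-3.2,0,-1,0,0,0,-1.5,-3.2,0,-1,0,0,0,-1.5,-3.2,0,-1,0,0,0,-1.5,-3.2,0,-1,0,0,0,-1.1,-2.2,0,-1,0,0,0,-0.6,-1,0,-1,0,0,0,0,0,0,-1],
)

```text
time_s: 5.15
position: [0.5909, 0.0051, 0.3763]
eef_rot: [-0.001, 0.002, 1.0, 0.0]
wrist_force: [-0.2, 0.5, -2.6]
width: 0.691
finger_force: 40.0
```

```bash
python3 - <<'E'
from h import *
st(); im=save('wrist','w2')
print(bot.spot_point('turntable','wrist')[:1],bot.spot_point('clamp_screw','wrist')[:1]); st()
holes('thrust_ring','wrist',.18)
circ('turntable','wrist',.0)
cv2.imwrite('pics/w2c.png',cv2.resize(im[60:320,150:490,::-1],None,fx=2.2,fy=2.2,interpolation=cv2.INTER_CUBIC))
E
```

```text
t 5.15 pos [0.5909 0.0051 0.3763] x [-1.     0.003  0.002] y [0.003 1.    0.   ] F [-0.17  0.54 -2.63] w 0.691 j [-0.09  0.19  1.32 -0.    1.64 -1.65]
[{'centre': [0.5277, 0.0124, 0.0012], 'p': 0.84}] [{'centre': [0.4866, -0.0347, 0.0222], 'p': 0.67}]
t 5.3 pos [0.5898 0.0084 0.3772] x [-1.    -0.001  0.002] y [-0.001  1.     0.001] F [-0.06  0.45 -2.52] w 0.689 j [-0.08  0.18  1.32  0.    1.64 -1.65]
thrust_ring outer fit [590.2   8.2] 33.6
thrust_ring hole fit [589.2   8.3] 17.2
turntable wrist p 0.71 minenc 527.0 11.4 77.9 fit [524.5  11.3] 75.4
```

View pics/w2c.png

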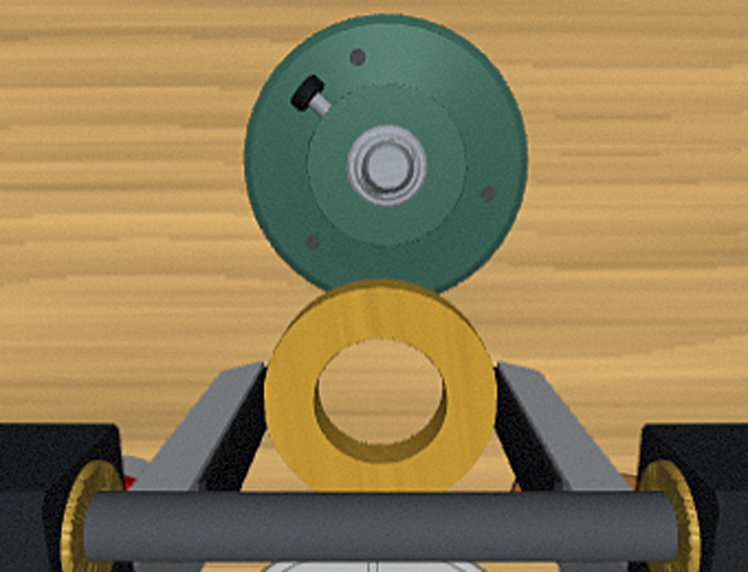

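```bash
cat >> h.py <<'E'
def tool_cam(cam='wrist'):
    c=bot.camera_info(cam); o=bot.get_obs(); T=np.eye(4); T[:3,:3]=R.from_quat(np.roll(o['eef_rot'],-1)).as_matrix(); T[:3,3]=o['position']
    return c,np.linalg.inv(T)@np.array(c['world_from_camera'])
def edgecirc(im,u0,v0,r0,r1,Rm=None,depth=None,arc=None,sign=0):
    """fit circle to strongest radial edge; returns centre in tool frame xy (m), depth below camera, radius"""
    c,T=tool_cam(); K=np.array([[c['fx'],0,c['cx']],[0,c['fy'],c['cy']],[0,0,1.]])
    g=cv2.GaussianBlur(im.astype(np.float32).sum(2),(0,0),1.0)
    th=np.arange(0,2*np.pi,np.pi/90) if arc is None else np.arange(arc[0],arc[1],np.pi/90)
    rr=np.arange(r0,r1,.25); U=(u0+np.outer(np.cos(th),rr)).astype(np.float32); V=(v0+np.outer(np.sin(th),rr)).astype(np.float32)
    G=np.gradient(cv2.remap(g,U,V,cv2.INTER_LINEAR),axis=1); G=np.abs(G) if sign==0 else G*sign
    k=G.argmax(1); i=np.arange(len(th)); px=np.stack([U[i,k],V[i,k]],1).astype(float)
    d=cv2.undistortPoints(px[:,None],K,np.array([c['k1'],0,0,0,0.]))[:,0]; q=np.c_[d[:,0],-d[:,1],-np.ones(len(d))]@T[:3,:3].T
    P=q[:,:2]/q[:,2:]; keep=np.ones(len(P),bool)
    for _ in range(8):
        A=np.c_[2*P[keep],np.ones(keep.sum())]; s=np.linalg.lstsq(A,(P[keep]**2).sum(1),rcond=None)[0]; rn=np.sqrt(s[2]+s[0]**2+s[1]**2)
        e=np.abs(np.hypot(*(P-s[:2]).T)-rn); keep=e<max(2.5*np.median(e[keep]),1e-4)
    D=depth or Rm/rn; xy=T[:2,3]+s[:2]*D
    print('edge n',keep.sum(),'res',round(float(e[keep].mean()*D*1000),2),'tool xy mm',np.round(xy*1000,1),'depth below TCP mm',round((T[2,3]+D)*1000,1),'R',round(rn*D*1000,2)); return xy,D
E
python3 - <<'E'
from h import *
im=cv2.imread('pics/w2.png')
c,T=tool_cam(); print(np.round(T,4).tolist())
u,v=326,135
print('flange');edgecirc(im,u,v,32,41,Rm=.037)
print('step36');edgecirc(im,u,v,14,22,Rm=.018)
print('nose');edgecirc(im,u,v,6,13,Rm=.0075)
ru,rv=150+381/2.2,60+391/2.2
d=.1885-T[2,3]
print('ring bore');edgecirc(im,ru,rv,24,33,depth=d,arc=(-3.6,.4))
print('ring outer');edgecirc(im,ru,rv+2,44,60,depth=d,arc=(-.1,3.2))
for k in range(1): st()
E
```

```text
[[-0.0012, 0.9731, 0.2303, 0.0659], [1.0, 0.0012, 0.0004, -0.0006], [0.0001, 0.2303, -0.9731, 0.0199], [0.0, 0.0, 0.0, 1.0]]
flange
edge n 145 res 0.24 tool xy mm [63.7  2.1] depth below TCP mm 331.2 R 37.0
step36
edge n 139 res 0.12 tool xy mm [63.6  2.3] depth below TCP mm 323.5 R 18.0
nose
edge n 118 res 0.11 tool xy mm [63.6  2.1] depth below TCP mm 266.1 R 7.5
ring bore
edge n 44 res 0.05 tool xy mm [ 1.7 -0.8] depth below TCP mm 188.5 R 17.2
ring outer
edge n 81 res 1.37 tool xy mm [ 4.5 -0.7] depth below TCP mm 188.5 R 33.61
t 5.4 pos [0.5897 0.0089 0.3777] x [-1.    -0.002  0.   ] y [-0.002  1.     0.001] F [-0.77 -0.69 -2.1 ] w 0.691 j [-0.08  0.18  1.32  0.    1.64 -1.65]
```

```bash
cat >> h.py <<'E'
def rim(im,u0,v0,segs,Rm,D=None):
    """segs: (a0,a1,r0,r1,sign); joint fit of one circle of radius Rm"""
    c,T=tool_cam(); K=np.array([[c['fx'],0,c['cx']],[0,c['fy'],c['cy']],[0,0,1.]])
    g=cv2.GaussianBlur(im.astype(np.float32).sum(2),(0,0),1.0); px=[]
    for a0,a1,r0,r1,s in segs:
        th=np.arange(a0,a1,np.pi/90); rr=np.arange(r0,r1,.25)
        U=(u0+np.outer(np.cos(th),rr)).astype(np.float32); V=(v0+np.outer(np.sin(th),rr)).astype(np.float32)
        G=np.gradient(cv2.remap(g,U,V,cv2.INTER_LINEAR),axis=1)*s; k=G.argmax(1); i=np.arange(len(th)); px.append(np.stack([U[i,k],V[i,k]],1))
    px=np.vstack(px).astype(float)
    d=cv2.undistortPoints(px[:,None],K,np.array([c['k1'],0,0,0,0.]))[:,0]; q=np.c_[d[:,0],-d[:,1],-np.ones(len(d))]@T[:3,:3].T
    P=q[:,:2]/q[:,2:]
    from scipy.optimize import least_squares
    f=lambda p:np.hypot(*(P*(p[2] if D is None else D)+T[:2,3]-p[:2]).T)-Rm
    r=least_squares(f,[0,0,.17],loss='soft_l1',f_scale=3e-4)
    print('rim tool xy mm',np.round(r.x[:2]*1000,1),'depth below TCP',round((r.x[2]+T[2,3])*1000,1),'med res',round(float(np.median(abs(f(r.x)))*1000),2)); return px
E
python3 - <<'E'
from h import *
im=cv2.imread('pics/w2.png')
u,v=323.3,240
px=rim(im,u,v,[(-2.6,-.5,18,34,-1),(.4,2.74,25,38,1)],.0186)
o=cv2.resize(im[160:300,240:410],None,fx=4,fy=4,interpolation=cv2.INTER_CUBIC)
for p in px: cv2.circle(o,(int((p[0]-240+.5)*4),int((p[1]-160+.5)*4)),2,(0,0,255),-1)
cv2.imwrite('pics/rim2.png',o)
E
```

```text
rim tool xy mm [-0.5 -0.7] depth below TCP 190.5 med res 0.13
```

View pics/rim2.png

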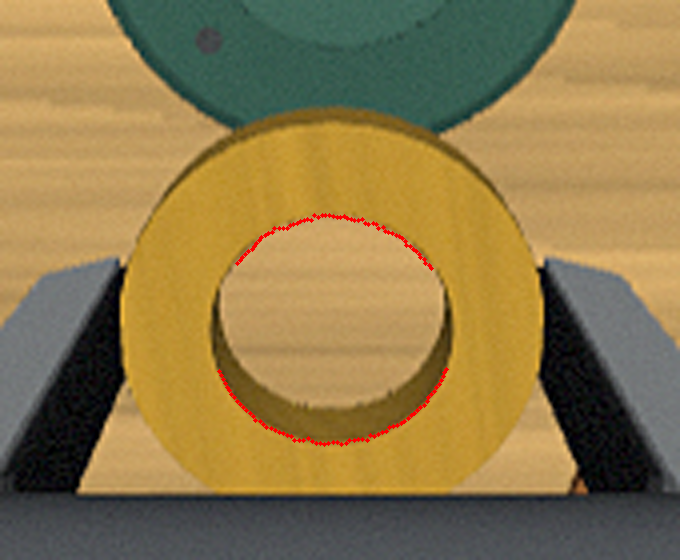

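Ring bore rim is well found: ring centre at tool (-0.5,-0.7) mm, spindle at (63.6,2.2) mm. I'll move over by (6.4, 0.3) cm and lower.

apply_moves(
  commands=[0,0,0,1.4,0.1,0,-1,0,0,0,2.5,0.1,0,-1,0,0,0,2.0,0.09,0.5,-1,0,0,0,0.51,0,1.5,-1,0,0,0,0,0,2.5,-1,0,0,0,0,0,2.5,-1,0,0,0,0,0,1.5,-1,0,0,0,0,0,0.5,-1],
)

```text
time_s: 6.07
position: [0.5245, 0.0116, 0.2846]
eef_rot: [-0.003, -0.001, 1.0, 0.0]
wrist_force: [-1.2, -0.1, -3.5]
width: 0.69
finger_force: 40.0
```

apply_moves(
  commands=[0,0,0,0,0,0.3,-1,0,0,0,0,0,0.3,-1,0,0,0,0,0,0.3,-1,0,0,0,0,0,0.2,-1,0,0,0,0,0,0.2,-1,0,0,0,0,0,0.2,-1,0,0,0,0,0,0.1,-1,0,0,0,0,0,0,-1],
)

```text
time_s: 6.73
position: [0.5261, 0.0101, 0.2715]
eef_rot: [-0.0, -0.0, 1.0, 0.0]
wrist_force: [-0.4, -0.1, -3.4]
width: 0.689
finger_force: 40.0
```

apply_moves(
  commands=[0,0,0,0,0,0.1,-1,0,0,0,0,0,0.1,-1,0,0,0,0,0,0.1,-1,0,0,0,0,0,0.1,-1,0,0,0,0,0,0.1,-1,0,0,0,0,0,0.1,-1,0,0,0,0,0,0,-1,0,0,0,0,0,0,-1],
)

```text
time_s: 7.4
position: [0.5263, 0.0098, 0.2663]
eef_rot: [0.001, -0.0, 1.0, -0.0]
wrist_force: [-0.1, -1.8, 0.4]
width: 0.692
finger_force: 40.0
```

```bash
python3 - <<'E'
from h import *
st(); a=save('wrist','w3'); b=save('side','s3'); st()
o=np.vstack([a[120:320,160:480],cv2.resize(b[160:260,240:400],(320,200))]); cv2.imwrite('pics/c3.png',cv2.resize(o,None,fx=1.5,fy=1.5)[:,:,::-1])
E
```

```text
t 7.4 pos [0.5263 0.0098 0.2663] x [-1.    -0.    -0.001] y [-0.     1.    -0.001] F [-0.09 -1.83  0.41] w 0.692 j [-0.09  0.1   1.63 -0.    1.4  -1.66]
t 7.5 pos [0.5263 0.0098 0.2663] x [-1.    -0.    -0.001] y [-0.     1.    -0.001] F [-0.17 -3.06  0.87] w 0.69 j [-0.09  0.1   1.63 -0.    1.4  -1.66]
```

View pics/c3.png

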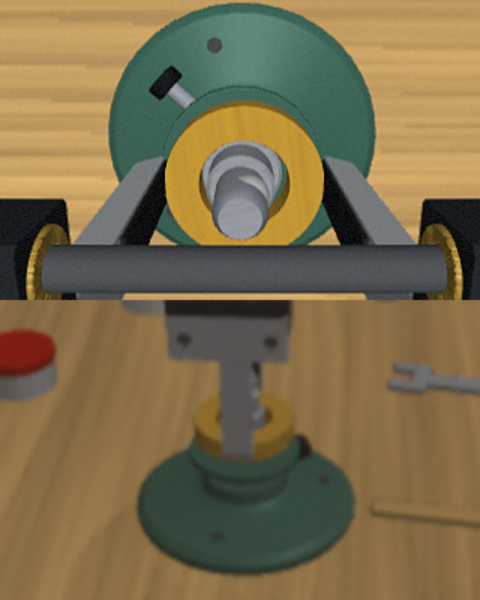

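The ring is on the 36 mm step's chamfer, with the spindle about 2 mm left (-y) of the bore centre, and Fy agrees. I'll ease up, shift -y and lower again.

apply_moves(
  commands=[0,0,0,0,0,-0.1,-1,0,0,0,0,-0.1,-0.1,-1,0,0,0,0,-0.08,0,-1,0,0,0,0,0,0.1,-1,0,0,0,0,0,0.1,-1,0,0,0,0,0,0.1,-1,0,0,0,0,0,0,-1,0,0,0,0,0,0,-1],
)

```text
time_s: 8.17
position: [0.5261, 0.0084, 0.2644]
eef_rot: [-0.0, -0.0, 1.0, 0.0]
wrist_force: [-0.5, -0.4, -2.7]
width: 0.689
finger_force: 40.0
```

```bash
python3 - <<'E'
from h import *
st()
E
```

```text
t 8.17 pos [0.5261 0.0084 0.2644] x [-1. -0.  0.] y [-0.  1.  0.] F [-0.53 -0.36 -2.67] w 0.689 j [-0.09  0.11  1.63  0.    1.4  -1.66]
```

apply_moves(
  commands=[0,0,0,0,0,0.1,-1,0,0,0,0,0,0.1,-1,0,0,0,0,0,0.1,-1,0,0,0,0,0,0.1,-1,0,0,0,0,0,0.1,-1,0,0,0,0,0,0.1,-1,0,0,0,0,0,0,-1,0,0,0,0,0,0,-1],
)

```text
time_s: 8.83
position: [0.5261, 0.0083, 0.2586]
eef_rot: [-0.0, -0.0, 1.0, 0.0]
wrist_force: [0.8, 1.1, -2.0]
width: 0.693
finger_force: 40.0
```

apply_moves(
  commands=[0,0,0,0,0,0.04,-1,0,0,0,0,0,0.04,-1,0,0,0,0,0,0.04,-1,0,0,0,0,0,0.04,-1,0,0,0,0,0,0.04,-1,0,0,0,0,0,0.04,-1,0,0,0,0,0,0,-1,0,0,0,0,0,0,-1],
)

```text
time_s: 9.5
position: [0.5261, 0.0083, 0.2563]
eef_rot: [0.0, -0.0, 1.0, 0.0]
wrist_force: [-0.2, -0.5, -2.8]
width: 0.69
finger_force: 40.0
```

apply_moves(
  commands=[0,0,0,0,0,0.04,-1,0,0,0,0,0,0.04,-1,0,0,0,0,0,0.04,-1,0,0,0,0,0,0.04,-1,0,0,0,0,0,0.04,-1,0,0,0,0,0,0,-1,0,0,0,0,0,0,-1,0,0,0,0,0,0,-1],
)

```text
time_s: 10.17
position: [0.5261, 0.0084, 0.2557]
eef_rot: [0.0, -0.0, 1.0, -0.0]
wrist_force: [-3.0, 0.4, 4.4]
width: 0.692
finger_force: 40.0
```

apply_moves(
  commands=[0,0,0,0,0,0.04,-1,0,0,0,0,0,0.04,-1,0,0,0,0,0,0.02,-1,0,0,0,0,0,0,-1,0,0,0,0,0,0,-1,0,0,0,0,0,0,-1,0,0,0,0,0,0,-1,0,0,0,0,0,0,-1],
)

```text
time_s: 10.83
position: [0.5261, 0.0084, 0.2557]
eef_rot: [0.0, -0.0, 1.0, -0.0]
wrist_force: [-4.4, 0.0, 9.6]
width: 0.69
finger_force: 40.0
```

apply_moves(
  commands=[0,0,0,0,0,0,-1,0,0,0,0,0,0,-1,0,0,0,0,0,0,-1,0,0,0,0,0,0,-1,0,0,0,0,0,-0.12,-1,0,0,0,0,0,-0.1,-1,0,0,0,0,0,0,-0.2,0,0,0,0,0,0,0.4],
)

```text
time_s: 11.5
position: [0.5263, 0.0083, 0.2557]
eef_rot: [0.0, -0.0, 1.0, 0.0]
wrist_force: [-1.4, 0.4, 2.6]
width: 0.698
finger_force: 8.9
```

apply_moves(
  commands=[0,0,0,0,0,0,0.8,0,0,0,0,0,0,1,0,0,0,0,0,0,1,0,0,0,0,0,0,1,0,0,0,0,0,-1,1,0,0,0,0,0,-2.5,1,0,0,0,0,0,-3.5,1,0,0,0,0,0,-3.5,1],
)

```text
time_s: 12.17
position: [0.5258, 0.0083, 0.3613]
eef_rot: [-0.001, -0.0, 1.0, 0.0]
wrist_force: [0.8, -0.7, 0.1]
width: 1.0
finger_force: 0.0
```

apply_moves(
  commands=[0,0,0,-1.2,-3,0,1,0,0,0,-1.5,-3.8,0,1,0,0,0,-1.5,-3.8,0,1,0,0,0,-1.5,-3.8,0,1,0,0,0,-1.5,-3.8,0,1,0,0,0,-1.5,-3.8,0,1,0,0,0,-1.5,-3.8,0,1,0,0,0,-1.2,-3,0,1],
)

```text
time_s: 12.83
position: [0.6406, -0.2827, 0.3608]
eef_rot: [0.0, 0.001, 1.0, -0.0]
wrist_force: [-0.6, 0.0, -0.6]
width: 0.999
finger_force: 0.0
```

```bash
python3 - <<'E'
from h import *
st(); im=save('wrist','w4')
print([ (round(d['p'],2),np.round(d['centre'],4)) for d in bot.spot_point('bush','wrist')[:2]])
holes('bush','wrist',.018); st()
print('top cam ring',bot.grab_frame('top').shape,[ (round(d['p'],2),np.round(d['centre'],4)) for d in bot.spot_point('thrust_ring','top')[:2]])
cv2.imwrite('pics/w4c.png',im[:,:,::-1])
E
```

```text
t 12.83 pos [ 0.6406 -0.2827  0.3608] x [-1.     0.001 -0.001] y [ 0.001  1.    -0.001] F [-0.55  0.01 -0.64] w 0.999 j [-0.5   0.44  1.03 -0.    1.68 -2.07]
[(0.61, array([ 0.6414, -0.2958, -0.0032]))]
bush outer fit [ 638.  -295.7] 26.3
bush hole fit [ 636.7 -295.2] 14.0
t 12.98 pos [ 0.6404 -0.2822  0.3593] x [-1.     0.003  0.001] y [0.003 1.    0.001] F [ 0.86  0.88 -0.09] w 0.998 j [-0.5   0.44  1.03  0.    1.68 -2.06]
top cam ring (400, 640, 3) [(0.63, array([0.5233, 0.0052, 0.0523]))]
```

View pics/w4c.png

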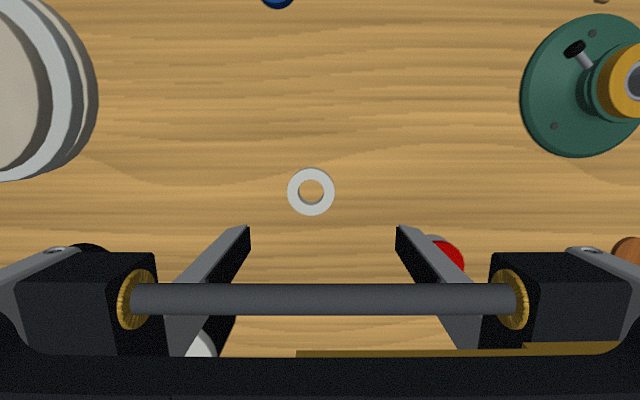

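Bush at pixel (310,192), clear of everything; the ring on the turntable at the right looks seated. I'll go down and grip.

apply_moves(
  commands=[0,0,0,0.25,-1.32,1.6,1,0,0,0,0,0,3.0,1,0,0,0,0,0,3.4,1,0,0,0,0,0,3.2,1,0,0,0,0,0,2.4,1,0,0,0,0,0,1.3,1,0,0,0,0,0,0.7,1,0,0,0,0,0,0,0.6],
)

```text
time_s: 13.75
position: [0.6376, -0.2916, 0.2037]
eef_rot: [-0.001, -0.001, 1.0, 0.001]
wrist_force: [-0.2, -0.1, 1.0]
width: 0.962
finger_force: 0.0
```

apply_moves(
  commands=[0,0,0,0,0,0,0.3,0,0,0,0,0,0,0.1,0,0,0,0,0,0,-0.3,0,0,0,0,0,0,-1,0,0,0,0,0,0,-1,0,0,0,0,0,0,-1,0,0,0,0,0,0,-1,0,0,0,0,0,0,-1],
)

```text
time_s: 14.42
position: [0.6379, -0.2931, 0.2054]
eef_rot: [0.001, -0.0, 1.0, -0.0]
wrist_force: [-0.5, 0.1, 3.4]
width: 0.562
finger_force: 40.0
```

apply_moves(
  commands=[0,0,0,0,0,-1.0,-1,0,0,0,0,0,-2.5,-1,0,0,0,0,0,-3.5,-1,0,0,0,0,0,-3.5,-1,0,0,0,0,0,-3.5,-1,0,0,0,0.2,1.2,-2.5,-1,0,0,0,0.5,2.8,-0.8,-1,0,0,0,0.6,3.7,0,-1],
)

```text
time_s: 15.08
position: [0.6245, -0.2172, 0.3819]
eef_rot: [0.003, 0.002, 1.0, -0.002]
wrist_force: [0.7, 0.6, -0.8]
width: 0.562
finger_force: 40.0
```

apply_moves(
  commands=[0,0,0,0.6,3.7,0,-1,0,0,0,0.6,3.7,0,-1,0,0,0,0.6,3.7,0,-1,0,0,0,0.6,3.7,0,-1,0,0,0,0.6,3.7,0,-1,0,0,0,0.6,2.8,0,-1,0,0,0,0.5,1.2,0,-1,0,0,0,0,0,0,-1],
)

```text
time_s: 15.75
position: [0.5827, 0.0116, 0.3779]
eef_rot: [-0.0, -0.002, 1.0, 0.0]
wrist_force: [0.5, -0.9, -0.4]
width: 0.565
finger_force: 40.0
```

```bash
python3 - <<'E'
from h import *
st(); im=save('wrist','w5'); st()
d=bot.outline_of('bush','wrist')[:1]; 
if d:
  m=d[0]['region']; v,u=np.nonzero(m); print('bush px',u.min(),u.max(),v.min(),v.max(),u.mean(),v.mean())
d=bot.outline_of('thrust_ring','wrist')[:1]
if d:
  m=d[0]['region']; v,u=np.nonzero(m); print('ring px',u.min(),u.max(),v.min(),v.max(),u.mean(),v.mean())
cv2.imwrite('pics/w5c.png',cv2.resize(im[60:320,150:490,::-1],None,fx=2.2,fy=2.2,interpolation=cv2.INTER_CUBIC))
E
```

```text
t 15.75 pos [0.5827 0.0116 0.3779] x [-1.    -0.004  0.   ] y [-0.004  1.     0.001] F [ 0.5  -0.89 -0.36] w 0.565 j [-0.08  0.17  1.33  0.    1.64 -1.65]
t 15.8 pos [0.5833 0.0098 0.3778] x [-1.    -0.002 -0.   ] y [-0.002  1.    -0.001] F [ 0.64  0.06 -1.06] w 0.56 j [-0.08  0.17  1.33 -0.    1.64 -1.65]
bush px 279 365 197 282 322.362630480167 241.2561586638831
ring px 286 353 109 176 319.06003098373355 142.5143299767622
```

View pics/w5c.png

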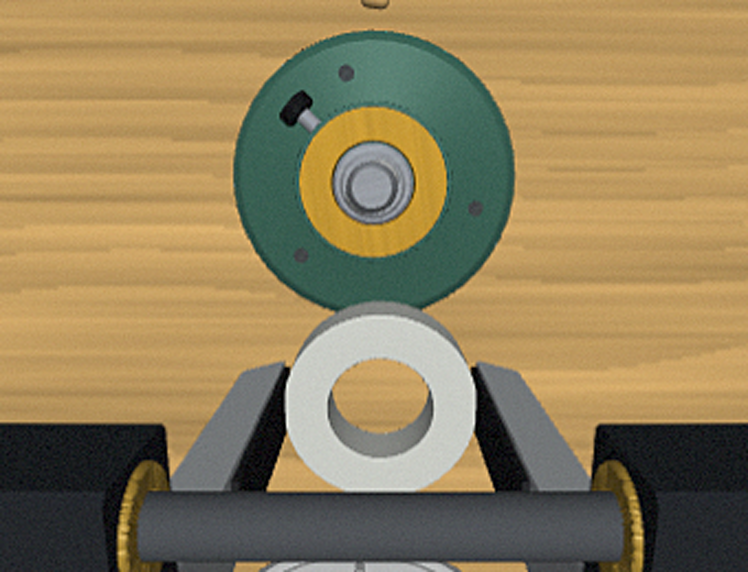

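Ring seated round the spindle (crop centre (373,182)); bush held with its bore centre at (381,407). Now the offset.

```bash
python3 - <<'E'
from h import *
im=cv2.imread('pics/w5.png')
u,v=319.5,142.5
print('ring outer');edgecirc(im,u,v,29,38,Rm=.033)
print('ring bore');edgecirc(im,u,v,16,22,Rm=.0186)
print('nose');edgecirc(im,u,v,6,13,Rm=.0075)
rim(im,323.2,244,[(-2.6,-.5,14,30,-1),(.4,2.74,18,30,1)],.0146)
st()
E
```

```text
ring outer
edge n 123 res 0.1 tool xy mm [55.9 -3.9] depth below TCP mm 313.7 R 33.0
ring bore
edge n 108 res 0.11 tool xy mm [55.2 -4.2] depth below TCP mm 341.0 R 18.6
nose
edge n 179 res 0.63 tool xy mm [57.5 -4. ] depth below TCP mm 251.3 R 7.5
rim tool xy mm [-7.7 -0.7] depth below TCP 200.6 med res 0.48
t 15.9 pos [0.5838 0.0079 0.3775] x [-1.     0.001 -0.   ] y [ 0.001  1.    -0.001] F [ 0.97 -0.93 -0.01] w 0.562 j [-0.08  0.17  1.33 -0.    1.64 -1.65]
```

```bash
python3 - <<'E'
from h import *
im=cv2.imread('pics/w5.png')
for s in ([(-2.6,-.5,14,30,1),(.4,2.74,18,30,1)],[(.2,2.94,18,30,1),(-2.7,-.4,14,30,1)]):
    rim(im,323.2,245,s,.0146)
E
```

```text
rim tool xy mm [-0.2 -0.7] depth below TCP 185.8 med res 0.11
rim tool xy mm [-0.2 -0.7] depth below TCP 185.7 med res 0.1
```

apply_moves(
  commands=[0,0,0,1.2,0,0,-1,0,0,0,2.2,0,0,-1,0,0,0,1.7,0.03,0.5,-1,0,0,0,0.66,0,1.5,-1,0,0,0,0,0,2.3,-1,0,0,0,0,0,2.3,-1,0,0,0,0,0,1.4,-1,0,0,0,0,0,0.5,-1],
)

```text
time_s: 16.57
position: [0.5255, 0.0075, 0.2893]
eef_rot: [-0.003, 0.001, 1.0, -0.0]
wrist_force: [0.2, -0.0, -0.5]
width: 0.564
finger_force: 40.0
```

apply_moves(
  commands=[0,0,0,0,0,0,-1,0,0,0,0,0,0,-1,0,0,0,0,0,0,-1,0,0,0,0,0,0,-1,0,0,0,0,0,0,-1,0,0,0,0,0,0,-1,0,0,0,0,0,0,-1,0,0,0,0,0,0,-1],
)

```text
time_s: 17.23
position: [0.5261, 0.0095, 0.2927]
eef_rot: [0.0, -0.0, 1.0, 0.0]
wrist_force: [0.3, -1.2, -0.6]
width: 0.561
finger_force: 40.0
```

apply_moves(
  commands=[0,0,0,0,-0.12,0.2,-1,0,0,0,0,0,0.2,-1,0,0,0,0,0,0.2,-1,0,0,0,0,0,0.15,-1,0,0,0,0,0,0.1,-1,0,0,0,0,0,0.1,-1,0,0,0,0,0,0,-1,0,0,0,0,0,0,-1],
)

```text
time_s: 17.9
position: [0.526, 0.0082, 0.2829]
eef_rot: [-0.0, -0.0, 1.0, 0.0]
wrist_force: [-0.4, 0.3, -0.8]
width: 0.558
finger_force: 40.0
```

apply_moves(
  commands=[0,0,0,0,0,0.1,-1,0,0,0,0,0,0.15,-1,0,0,0,0,0,0.2,-1,0,0,0,0,0,0.2,-1,0,0,0,0,0,0.2,-1,0,0,0,0,0,0.15,-1,0,0,0,0,0,0.1,-1,0,0,0,0,0,0,-1],
)

```text
time_s: 18.57
position: [0.526, 0.0082, 0.2716]
eef_rot: [-0.0, -0.0, 1.0, 0.0]
wrist_force: [-0.7, 0.5, -0.4]
width: 0.563
finger_force: 40.0
```

apply_moves(
  commands=[0,0,0,0,0,0.04,-1,0,0,0,0,0,0.04,-1,0,0,0,0,0,0.04,-1,0,0,0,0,0,0.04,-1,0,0,0,0,0,0.04,-1,0,0,0,0,0,0.04,-1,0,0,0,0,0,0,-1,0,0,0,0,0,0,-1],
)

```text
time_s: 19.23
position: [0.526, 0.0083, 0.2714]
eef_rot: [0.0, -0.0, 1.0, -0.0]
wrist_force: [-4.3, -0.5, 7.8]
width: 0.561
finger_force: 40.0
```

Heights agree (grasp to home: ring 52.0 mm, bush 66.0 mm, so 14 mm apart). I'll press on to about 12 N and hold.

apply_moves(
  commands=[0,0,0,0,0,0.04,-1,0,0,0,0,0,0.03,-1,0,0,0,0,0,0,-1,0,0,0,0,0,0,-1,0,0,0,0,0,0,-1,0,0,0,0,0,0,-1,0,0,0,0,0,0,-1,0,0,0,0,0,0,-1],
)

```text
time_s: 19.9
position: [0.526, 0.0083, 0.2713]
eef_rot: [0.001, -0.0, 1.0, -0.0]
wrist_force: [-5.5, -0.2, 9.4]
width: 0.567
finger_force: 40.0
```

apply_moves(
  commands=[0,0,0,0,0,0,-1,0,0,0,0,0,0,-1,0,0,0,0,0,0,-1,0,0,0,0,0,0,-1,0,0,0,0,0,0,-1,0,0,0,0,0,0,-1,0,0,0,0,0,0,-1,0,0,0,0,0,0,-1],
)

```text
time_s: 20.57
position: [0.526, 0.0083, 0.2713]
eef_rot: [0.001, -0.0, 1.0, -0.0]
wrist_force: [-4.6, 0.7, 10.7]
width: 0.565
finger_force: 40.0
```

apply_moves(
  commands=[0,0,0,0,0,-0.14,-1,0,0,0,0,0,-0.1,-1,0,0,0,0,0,0,-0.2,0,0,0,0,0,0,0.4,0,0,0,0,0,0,0.8,0,0,0,0,0,0,1,0,0,0,0,0,0,1,0,0,0,0,0,-0.5,1],
)

```text
time_s: 21.23
position: [0.5257, 0.0082, 0.275]
eef_rot: [-0.001, -0.0, 1.0, 0.0]
wrist_force: [-0.2, 0.1, 0.3]
width: 0.877
finger_force: 0.0
```

apply_moves(
  commands=[0,0,0,0,0,-2,1,0,0,0,0,0,-3,1,0,0,0,0,0,-2.5,1,0,0,0,0.6,-1.9,-1,1,0,0,0,1,-3.4,0,1,0,0,0,1.1,-3.8,0,1,0,0,0,1.1,-3.8,0,1,0,0,0,1.1,-3.8,0,1],
)

```text
time_s: 21.9
position: [0.4763, -0.16, 0.362]
eef_rot: [0.001, -0.001, 1.0, -0.0]
wrist_force: [-0.2, -0.1, -0.9]
width: 0.998
finger_force: 0.0
```

apply_moves(
  commands=[0,0,0,1.1,-3.8,0,1,0,0,0,1.1,-3.8,0,1,0,0,0,1.1,-3.8,0,1,0,0,0,1.0,-3.4,0,1,0,0,0,0.7,-2.4,0,1,0,0,0,0,0,0,1,0,0,0,0,0,0,1,0,0,0,0,0,0,1],
)

```text
time_s: 22.57
position: [0.4273, -0.3303, 0.3613]
eef_rot: [0.0, -0.0, 1.0, 0.0]
wrist_force: [0.2, -0.3, 0.1]
width: 0.999
finger_force: 0.0
```

```bash
python3 - <<'E'
from h import *
st(); im=save('wrist','w6')
print([ (round(d['p'],2),np.round(d['centre'],4)) for d in bot.spot_point('collar','wrist')[:2]])
holes('collar','wrist',.016); st()
bot.grab_frame('top')
for n in('thrust_ring','bush'): print(n,[ (round(d['p'],2),np.round(d['centre'],4)) for d in bot.spot_point(n,'top')[:2]])
E
```

```text
t 22.57 pos [ 0.4273 -0.3303  0.3613] x [-1. -0. -0.] y [-0.     1.     0.001] F [ 0.16 -0.29  0.12] w 0.999 j [-0.76  0.08  1.47  0.    1.6  -2.33]
[(0.86, array([ 0.4266, -0.3307,  0.002 ]))]
collar outer fit [ 427.6 -329.7] 20.6
collar hole fit [ 426.2 -329.1] 10.4
t 22.72 pos [ 0.4276 -0.3295  0.3614] x [-1.    -0.002 -0.   ] y [-0.002  1.     0.   ] F [ 0.19 -0.58  0.74] w 1.001 j [-0.76  0.08  1.47  0.    1.6  -2.33]
thrust_ring [(0.49, array([0.524 , 0.0068, 0.0498])), (0.49, array([6.288e-01, 2.975e-01, 2.000e-04]))]
bush []
```

apply_moves(
  commands=[0,0,0,0.03,0,1.6,1,0,0,0,0,0,3.0,1,0,0,0,0,0,3.5,1,0,0,0,0,0,3.3,1,0,0,0,0,0,2.4,1,0,0,0,0,0,1.3,0.8,0,0,0,0,0,0.7,0.5,0,0,0,0,0,0,0.3],
)

```text
time_s: 23.53
position: [0.4265, -0.33, 0.2015]
eef_rot: [-0.001, -0.0, 1.0, 0.001]
wrist_force: [-0.1, 0.1, 0.2]
width: 0.823
finger_force: 0.0
```

apply_moves(
  commands=[0,0,0,0,0,0,0.1,0,0,0,0,0,0,0,0,0,0,0,0,0,-0.3,0,0,0,0,0,0,-1,0,0,0,0,0,0,-1,0,0,0,0,0,0,-1,0,0,0,0,0,0,-1,0,0,0,0,0,0,-1],
  grip_force=50,
)

```text
time_s: 24.2
position: [0.427, -0.3309, 0.2041]
eef_rot: [0.001, -0.0, 1.0, -0.0]
wrist_force: [-0.4, 0.7, 4.3]
width: 0.434
finger_force: 50.0
```

apply_moves(
  commands=[0,0,0,0,0,-1.0,-1,0,0,0,0,0,-2.5,-1,0,0,0,0,0,-3.5,-1,0,0,0,0,0,-3.5,-1,0,0,0,0,0,-3.5,-1,0,0,0,-0.6,1.2,-2.5,-1,0,0,0,-1.2,2.5,-0.8,-1,0,0,0,-1.6,3.4,0,-1],
)

```text
time_s: 24.87
position: [0.4607, -0.2609, 0.3806]
eef_rot: [0.003, 0.002, 1.0, -0.003]
wrist_force: [0.5, 1.0, -0.4]
width: 0.435
finger_force: 50.0
```

apply_moves(
  commands=[0,0,0,-1.7,3.5,0,-1,0,0,0,-1.7,3.5,0,-1,0,0,0,-1.7,3.5,0,-1,0,0,0,-1.7,3.5,0,-1,0,0,0,-1.7,3.5,0,-1,0,0,0,-1.7,3.5,0,-1,0,0,0,-1.4,3.0,0,-1,0,0,0,-1.0,1.8,0,-1],
)

```text
time_s: 25.53
position: [0.5873, 0.0015, 0.3762]
eef_rot: [-0.0, -0.002, 1.0, 0.001]
wrist_force: [0.6, -1.3, -0.1]
width: 0.433
finger_force: 50.0
```

apply_moves(
  commands=[0,0,0,-0.3,1.0,0,-1,0,0,0,0,0,0,-1,0,0,0,0,0,0,-1,0,0,0,0,0,0,-1,0,0,0,0,0,0,-1,0,0,0,0,0,0,-1,0,0,0,0,0,0,-1,0,0,0,0,0,0,-1],
)

```text
time_s: 26.2
position: [0.5896, 0.0075, 0.3764]
eef_rot: [0.0, 0.0, 1.0, -0.0]
wrist_force: [-0.6, 0.2, -0.3]
width: 0.432
finger_force: 50.0
```

```bash
python3 - <<'E'
from h import *
st(); im=save('wrist','w7'); st()
cv2.imwrite('pics/w7c.png',cv2.resize(im[60:320,150:490,::-1],None,fx=2.2,fy=2.2,interpolation=cv2.INTER_CUBIC))
E
```

```text
t 26.2 pos [0.5896 0.0075 0.3764] x [-1.     0.001 -0.   ] y [ 0.001  1.    -0.   ] F [-0.56  0.16 -0.29] w 0.432 j [-0.08  0.18  1.32  0.    1.64 -1.65]
t 26.25 pos [0.5896 0.0076 0.3764] x [-1.     0.001 -0.   ] y [0.001 1.    0.   ] F [ 0.71  0.47 -0.58] w 0.428 j [-0.08  0.18  1.32  0.    1.64 -1.65]
```

View pics/w7c.png

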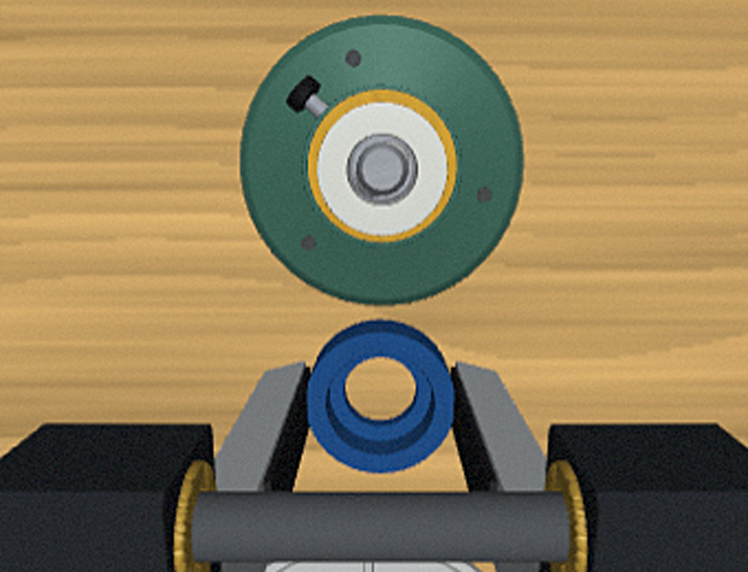

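Bush and ring are concentric on the spindle (crop (382,168)), and the collar is held right way up at (381,395). Now the offset.

```bash
python3 - <<'E'
from h import *
im=cv2.imread('pics/w7.png')
u,v=150+382/2.2,60+168/2.2
print('bush outer');edgecirc(im,u,v,27,32,Rm=.027)
print('bush bore');edgecirc(im,u,v,13,18,Rm=.0146)
print('nose');edgecirc(im,u,v,7,12.5,Rm=.0075)
px=rim(im,323.2,242.3,[(-2.4,-.7,26,38,-1),(.7,2.4,27,38,1)],.021)
print(px[10],px[40],px[70:90:10])
px=rim(im,323.2,242.3,[(-2.4,-.7,10,26,-1),(.6,2.5,18,28,1)],.015)
print(px[20:30:8],px[70:90:10]); st()
E
```

```text
bush outer
edge n 145 res 0.11 tool xy mm [62.1  0.1] depth below TCP mm 295.0 R 27.0
bush bore
edge n 137 res 0.12 tool xy mm [62.5  0. ] depth below TCP mm 288.1 R 14.6
nose
edge n 103 res 0.15 tool xy mm [64.1 -0.8] depth below TCP mm 236.7 R 7.5
rim tool xy mm [-0.6 -0.7] depth below TCP 190.1 med res 0.09
[308.1882019  213.47473145] [340.38894653 215.30851746] [[327.62866211 274.24447632]
 [316.27862549 274.56600952]]
rim tool xy mm [-4.1 -0.7] depth below TCP 196.3 med res 0.25
[[320.48803711 221.72798157]
 [326.18969727 222.27191162]] [[328.85256958 265.62484741]
 [320.50634766 266.39993286]]
t 26.25 pos [0.5896 0.0076 0.3764] x [-1.     0.001 -0.   ] y [0.001 1.    0.   ] F [ 0.71  0.47 -0.58] w 0.428 j [-0.08  0.18  1.32  0.    1.64 -1.65]
```

apply_moves(
  commands=[0,0,0,1.4,0,0,-1,0,0,0,2.5,0.07,0,-1,0,0,0,1.8,0,0.8,-1,0,0,0,0.62,0,1.5,-1,0,0,0,0,0,1.8,-1,0,0,0,0,0,1.2,-1,0,0,0,0,0,0.5,-1,0,0,0,0,0,0.2,-1],
)

```text
time_s: 26.92
position: [0.5264, 0.0089, 0.315]
eef_rot: [-0.001, -0.0, 1.0, 0.0]
wrist_force: [0.1, 0.4, -0.2]
width: 0.431
finger_force: 50.0
```

apply_moves(
  commands=[0,0,0,0,0,0,-1,0,0,0,0,0,0,-1,0,0,0,0,0,0,-1,0,0,0,0,0,0,-1,0,0,0,0,0,0,-1,0,0,0,0,0,0,-1,0,0,0,0,0,0,-1,0,0,0,0,0,0,-1],
)

```text
time_s: 27.58
position: [0.5266, 0.0089, 0.3164]
eef_rot: [0.0, -0.0, 1.0, 0.0]
wrist_force: [-0.8, 0.2, -1.0]
width: 0.433
finger_force: 50.0
```

apply_moves(
  commands=[0,0,0,0.03,-0.05,0.1,-1,0,0,0,0,0,0.15,-1,0,0,0,0,0,0.15,-1,0,0,0,0,0,0.15,-1,0,0,0,0,0,0.15,-1,0,0,0,0,0,0.15,-1,0,0,0,0,0,0.1,-1,0,0,0,0,0,0,-1],
)

```text
time_s: 28.25
position: [0.5262, 0.0084, 0.3064]
eef_rot: [-0.0, -0.0, 1.0, 0.0]
wrist_force: [0.5, -0.5, -0.9]
width: 0.433
finger_force: 50.0
```

```bash
python3 - <<'E'
from h import *
st()
E
```

```text
t 28.25 pos [0.5262 0.0084 0.3064] x [-1.    -0.     0.001] y [-0.  1.  0.] F [ 0.5  -0.47 -0.85] w 0.433 j [-0.09  0.08  1.58  0.    1.49 -1.66]
```

Free so far; now through the catches in small steps.

apply_moves(
  commands=[0,0,0,0,0,0.06,-1,0,0,0,0,0,0.06,-1,0,0,0,0,0,0.06,-1,0,0,0,0,0,0.06,-1,0,0,0,0,0,0.06,-1,0,0,0,0,0,0.06,-1,0,0,0,0,0,0.04,-1,0,0,0,0,0,0,-1],
)

```text
time_s: 28.92
position: [0.5263, 0.0084, 0.3028]
eef_rot: [0.0, -0.0, 1.0, -0.0]
wrist_force: [0.0, -0.9, 0.0]
width: 0.432
finger_force: 50.0
```

apply_moves(
  commands=[0,0,0,0,0,0.05,-1,0,0,0,0,0,0.05,-1,0,0,0,0,0,0.05,-1,0,0,0,0,0,0.05,-1,0,0,0,0,0,0.05,-1,0,0,0,0,0,0,-1,0,0,0,0,0,0,-1,0,0,0,0,0,0,-1],
)

```text
time_s: 29.58
position: [0.5264, 0.0084, 0.3005]
eef_rot: [0.0, -0.0, 1.0, 0.0]
wrist_force: [-0.2, -0.4, 2.0]
width: 0.431
finger_force: 50.0
```

apply_moves(
  commands=[0,0,0,0,0,0.05,-1,0,0,0,0,0,0.05,-1,0,0,0,0,0,0.05,-1,0,0,0,0,0,0.05,-1,0,0,0,0,0,0.05,-1,0,0,0,0,0,0,-1,0,0,0,0,0,0,-1,0,0,0,0,0,0,-1],
)

```text
time_s: 30.25
position: [0.5262, 0.0084, 0.2974]
eef_rot: [-0.0, -0.0, 1.0, 0.0]
wrist_force: [1.6, -0.5, -0.2]
width: 0.431
finger_force: 50.0
```

apply_moves(
  commands=[0,0,0,0,0,0.06,-1,0,0,0,0,0,0.06,-1,0,0,0,0,0,0.06,-1,0,0,0,0,0,0.06,-1,0,0,0,0,0,0.06,-1,0,0,0,0,0,0.06,-1,0,0,0,0,0,0.04,-1,0,0,0,0,0,0,-1],
)

```text
time_s: 30.92
position: [0.5262, 0.0084, 0.2936]
eef_rot: [-0.0, -0.0, 1.0, 0.0]
wrist_force: [0.4, -0.8, 1.4]
width: 0.435
finger_force: 50.0
```

apply_moves(
  commands=[0,0,0,0,0,0.05,-1,0,0,0,0,0,0.05,-1,0,0,0,0,0,0.05,-1,0,0,0,0,0,0.05,-1,0,0,0,0,0,0.05,-1,0,0,0,0,0,0.05,-1,0,0,0,0,0,0,-1,0,0,0,0,0,0,-1],
)

```text
time_s: 31.58
position: [0.5262, 0.0084, 0.2904]
eef_rot: [-0.0, -0.0, 1.0, 0.0]
wrist_force: [0.2, -0.9, -1.1]
width: 0.433
finger_force: 50.0
```

apply_moves(
  commands=[0,0,0,0,0,0.05,-1,0,0,0,0,0,0.05,-1,0,0,0,0,0,0.05,-1,0,0,0,0,0,0.05,-1,0,0,0,0,0,0.04,-1,0,0,0,0,0,0.04,-1,0,0,0,0,0,0,-1,0,0,0,0,0,0,-1],
)

```text
time_s: 32.25
position: [0.5261, 0.0084, 0.2882]
eef_rot: [-0.0, -0.0, 1.0, 0.0]
wrist_force: [-1.2, -0.6, 1.2]
width: 0.433
finger_force: 50.0
```

apply_moves(
  commands=[0,0,0,0,0,0.04,-1,0,0,0,0,0,0.04,-1,0,0,0,0,0,0.04,-1,0,0,0,0,0,0.04,-1,0,0,0,0,0,0,-1,0,0,0,0,0,0,-1,0,0,0,0,0,0,-1,0,0,0,0,0,0,-1],
)

```text
time_s: 32.92
position: [0.5261, 0.0085, 0.2881]
eef_rot: [0.0, -0.0, 1.0, -0.0]
wrist_force: [-3.4, 0.2, 8.1]
width: 0.43
finger_force: 50.0
```

apply_moves(
  commands=[0,0,0,0,0,0.04,-1,0,0,0,0,0,0.03,-1,0,0,0,0,0,0,-1,0,0,0,0,0,0,-1,0,0,0,0,0,0,-1,0,0,0,0,0,0,-1,0,0,0,0,0,0,-1,0,0,0,0,0,0,-1],
)

```text
time_s: 33.58
position: [0.526, 0.0085, 0.2881]
eef_rot: [0.0, -0.0, 1.0, -0.0]
wrist_force: [-5.0, -1.1, 10.0]
width: 0.434
finger_force: 50.0
```

apply_moves(
  commands=[0,0,0,0,0,0,-1,0,0,0,0,0,0,-1,0,0,0,0,0,0,-1,0,0,0,0,0,0,-1,0,0,0,0,0,0,-1,0,0,0,0,0,0,-1,0,0,0,0,0,0,-1,0,0,0,0,0,0,-1],
)

```text
time_s: 34.25
position: [0.526, 0.0085, 0.2881]
eef_rot: [0.0, -0.0, 1.0, -0.0]
wrist_force: [-4.1, -0.4, 10.9]
width: 0.437
finger_force: 50.0
```

apply_moves(
  commands=[0,0,0,0,0,-0.12,-1,0,0,0,0,0,-0.12,-1,0,0,0,0,0,0,-0.4,0,0,0,0,0,0,0.1,0,0,0,0,0,0,0.6,0,0,0,0,0,0,1,0,0,0,0,0,0,1,0,0,0,0,0,0,1],
)

```text
time_s: 34.92
position: [0.5262, 0.0085, 0.2877]
eef_rot: [-0.0, -0.0, 1.0, 0.0]
wrist_force: [0.3, 0.1, 0.1]
width: 0.752
finger_force: 0.0
```

apply_moves(
  commands=[0,0,0,0,0,-0.5,1,0,0,0,0,0,-1.5,1,0,0,0,0,0,-2.5,1,0,0,0,0,0,-2.5,1,0,0,0,-2.5,0,-1,1,0,0,0,-3,0,0,1,0,0,0,-1,0,0,1,0,0,0,0,0,0,1],
)

```text
time_s: 35.58
position: [0.5929, 0.0083, 0.3681]
eef_rot: [0.0, -0.0, 1.0, 0.0]
wrist_force: [-0.1, 0.2, 0.3]
width: 1.0
finger_force: 0.0
```

```bash
python3 - <<'E'
from h import *
st(); im=save('wrist','w8'); b=save('side','s8')
o=np.vstack([im[80:280,160:480],cv2.resize(b[160:260,240:400],(320,200))]); cv2.imwrite('pics/c8.png',cv2.resize(o,None,fx=1.5,fy=1.5)[:,:,::-1])
E
```

```text
t 35.58 pos [0.5929 0.0083 0.3681] x [-1.    -0.    -0.001] y [-0.  1.  0.] F [-0.14  0.24  0.26] w 1.0 j [-0.08  0.19  1.33  0.    1.62 -1.65]
```

View pics/c8.png

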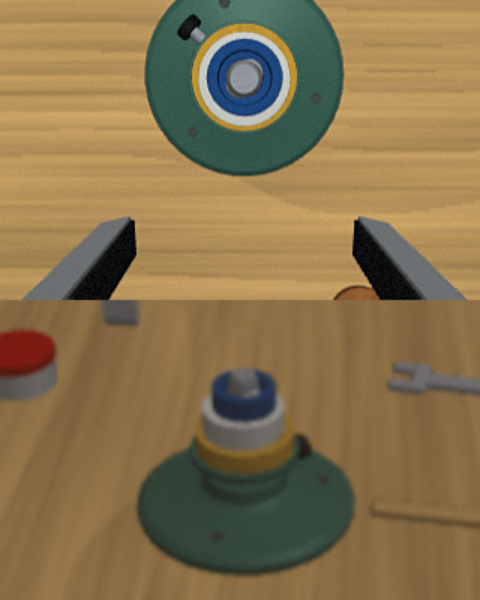

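The stack is concentric at (245,77) in the wrist view, and the side view shows it level and fully stacked with the fingers clear. I'll hand the job in.

```bash
python3 -c "
from plant import bot
print(bot.job_done())"
```

```text
the job is handed in; nothing more can be done
None
```

The ring, bush and collar are stacked home on the spindle, each pressed at about 11–12 N for over half a second and released with the fingers clear; the job was handed in at about 36 s, and no verdict was shown.

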